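# Find the fuller soap canister and hold it out to the barber

### The arm

A 6-joint arm with a two-finger parallel gripper is mounted at the origin on the work surface. World frame = base frame: x ahead of the robot, y to its left, z up, the work surface at z = 0. Lengths are in m, angles in rad, forces in N, time in s.
With the tool pointing down it reaches from about 0.3 to 0.75 m from the base axis. Payload 8.5 kg.
Tool frame: the origin (TCP) lies between the finger pads; the fingertips stand 22 mm ahead of it and the grasp point (between the pads) lies 3 mm ahead of it; z points along the fingers, y is the direction in which the jaws open and shut (so a half turn about z gives the same grasp; the last joint's range is limited). The gripper opens to 85 mm and grips with 20 to 120 N. Pads are 22 mm wide; open, the fingers measure 114 mm over their backs; the gripper's body (76 mm by 85 mm) begins 54 mm behind the grasp point. The pads swing forward as they close: fully open they stand 13 mm farther back than shut.
Start: joints at [-1.325, 0.381, 1.297, -0, 1.464, -0.215], TCP at [0.245, -0.493, 0.253] pointing down, gripper open.
Joint ranges: [-3.11, 3.11], [-0.89, 2.33], [0.22, 2.48], [-1.42, 4.56], [0.17, 2.85], [-2.88, 2.88]. Speed limits (rad/s): [2.39, 2.39, 3.14, 3.14, 3.14, 3.14].

### API

Orientations are given as a unit quaternion [x, y, z, w].
In Python, from cell import get_state, viewer, job_done gives the robot as it stands.
- The arm moves only by the tool play_rows, never from a script. Its argument "series" is a list of rows, each an object of numbers: "tx", "ty", "tz": the shift along the world's x, y, z as a fraction of full scale; "turn": the turn about the world's z as a fraction of full scale; "gripper": the finger opening in mm, from 0 to 85.4. A call has 1 to 5 rows; each row shifts and turns the commanded pose from where the row before left it; what a row does not reach is not made up. Full scale, the value 1, is 0.05 m for a shift and 90 degrees for a turn. A row lasts 1/10 s, in which the tool goes at most 50 mm and 8.59 degrees, less where a joint would pass 70% of its speed; a pose out of reach is approached as far as the arm can. A call with a number of a shift or a turn outside -1 to 1 is refused whole. A call with a gripper value outside its range is refused whole. The fingers move at their own pace and stop on an object; the grip force is fixed at half the most. Time passes only in rows, so rows that do not move let the fingers close. It gives the time, the measured TCP pose, the force and the opening at its end, in the units of the state.
- get_state(): the state, without advancing time (a new reading comes with each control period).
- viewer.snapshot(name): name is "scene" or "top"; returns the picture (420x560x3 uint8, red, green, blue); there is no depth.
- viewer.calibration(name): a dict with "fx", "fy", "cx", "cy" (pixels), "R" (3x3) and "t" (3): a world point X has camera coordinates R X + t. Camera axes: x right, y down, z forward; pixel columns grow to the right and rows downward; lengths in m; the calibration is good to about 2 mm. A picture is of the moment at which its call begins. calibration takes no time and is no camera call.
- job_done(): hands the job in, once; it reports no verdict.
Trained networks look in the newest picture that a camera, given by its name, has taken for a name from the list of things; names that differ only in an ending like _2 or _b are one class to them, and where a whole thing is asked for, a point or a joint stands for the part that bears it (a point fixed in the world has none). Each returns a list of dicts, best first, with "score" (0 to 1); they miss things now and then, are a little off and sometimes report something else, mostly with a low value. They report only what shows in the picture. A call takes as long as a camera call. They do not tell look-alikes from the thing itself.
- viewer.recognise(query, camera): "at" ([x, y, z] in m, in world coordinates, good to about 4 mm: the middle of the surface that is visible of it).
The state is a dict: "time": time; "joint_pos": joint angles; "joint_vel": joint speeds; "tau": joint torques, N m; "tcp_pos": TCP position; "eef_rot": TCP orientation; "wrist_force": force on the tool from outside, world axes, zero at the start; "moment": the same for the moment, N m; "width": finger opening in m.
Only numpy, scipy, OpenCV 4.12 (cv2) and the standard library are available. Lean on these libraries where they do the work, as an engineer would, in place of code of your own. Each camera call takes 0.05 s, during which the arm holds its last target. There are 200 camera calls.

### The job

Two look-alike shaving-soap canisters stand on cork coasters and the soap in one is nearly used up: lift the left one (robot's left) at least 5 cm, feel its weight and set it back upright on its coaster, then lift the right one the same way and judge which is heavier. Finish with the lighter canister standing back on the coaster it came from, and the heavier one held still and upright in the gripper over the middle of the round steel tray, its underside about 10 cm above it, for the barber to take; the program ends while still holding it. Keep both canisters upright and leave everything else on the table where it is.

Things in the scene. Friction and masses are not known exactly. Their poses are not given: they have to be found in the camera images.
- tin_k_center (a point): one of two look-alike closed aluminium canisters with a hidden soap cake: plain cylinder, 60 mm diameter, 84 mm tall (dark groove near its flat top), standing on either coaster. The point is its centre, 42 mm above its underside (47 mm above the table at the start); z axis up along it; grip anywhere on its side. 0.10 to 0.33 kg; one is at least 0.12 kg heavier than the other
- tin_m_center (a point): one of two look-alike closed aluminium canisters with a hidden soap cake: plain cylinder, 60 mm diameter, 84 mm tall (dark groove near its flat top), standing on either coaster. The point is its centre, 42 mm above its underside (47 mm above the table at the start); z axis up along it; grip anywhere on its side. 0.10 to 0.33 kg; one is at least 0.12 kg heavier than the other
- coaster_left_top (a point): middle of the top of the robot's left (+y) coaster, a round cork disc 110 mm in diameter and 5 mm thick, fixed to the table; a canister stands on it at the start, within about 12 mm of its middle
- coaster_right_top (a point): middle of the top of the robot's right (-y) coaster, a round cork disc 110 mm in diameter and 5 mm thick, fixed to the table; a canister stands on it at the start, within about 12 mm of its middle
- tray_middle (a point): middle of the inner floor of a round shallow steel tray on the table (fixed), 120 mm in diameter, rim 12 mm high; the point is 4 mm above the table; z up
- comb: black pocket comb, 170 x 30 x 5 mm, lying flat, origin under its middle; loose, to be left alone
- scissors: steel barber's scissors, about 150 x 70 x 6 mm, lying flat; origin near the pivot; loose, to be left alone
- shaving_brush: shaving brush with a dark wooden handle, 105 mm tall, 40 mm across, standing upright; origin under its middle; loose, to be left alone
- talc_bottle: white talc bottle, 140 mm tall, 60 mm across, standing; origin under its middle; loose, to be left alone
- wax_pot: low amber wax pot with dark lid, 35 mm tall, 66 mm across; origin under its middle; loose, to be left alone
- shaving_mug: white mug, 85 mm tall, 80 mm across plus a handle; origin under its middle; loose, to be left alone
- clippers: black hair clippers lying flat, 160 x 42 x 36 mm; origin under the middle; loose, to be left alone
Mind the look-alikes: they are no part of the job. What is shaped like the part that bears tin_k_center but orange, purple or red is not meant.

How it is judged:
By the outcome, as a careful person would: the job done as asked, in the order asked, and still so for the second after the job is handed in, while the arm keeps its last pose, push and grip.
It also fails if it takes over 72 s, if anything falls off the work surface, if the arm or the gripper's body presses on something with over 40 N, if the wrist force passes 120 N, or if a joint passes its speed limit or range.

## Working session

There is one attempt and no reset: what is moved stays moved. The work goes in short steps, Python scripts to look and compute and a tool call to move; the robot and the scene stay as the last step left them, time stands still between calls to the robot, and variables do not carry over. Pictures are saved under pics/ and viewed, about 8 in all and at most 12, crops included, and the job is handed in when it is done.

Besides the shell and the picture viewer there is one more tool, called after "Call:" as name([rows], argument=value, ...), one row to a line, values as JSON. play_rows: Moves the arm, as the interface text tells. Shift numbers are shares of 0.05 m and turn numbers shares of 90 degrees, none past 1 either way. Its arguments: {"type":"object","properties":{"series":{"type":"array"}},"required":["series"]}

```bash
mkdir -p pics
cat > h.py <<'E'
import cv2,numpy as np
from cell import get_state,viewer,job_done
def snap(c,n):
    im=viewer.snapshot(c); cv2.imwrite(f'pics/{n}.png',im[...,::-1]); return im
def px(c,X):
    k=viewer.calibration(c); p=np.array(k['R'])@np.array(X)+np.array(k['t']); return [round(k['fx']*p[0]/p[2]+k['cx']),round(k['fy']*p[1]/p[2]+k['cy'])]
def ray(c,u,v,z):
    k=viewer.calibration(c);R=np.array(k['R']);t=np.array(k['t']);o=-R.T@t
    d=R.T@np.array([(u-k['cx'])/k['fx'],(v-k['cy'])/k['fy'],1]); return (o+d*(z-o[2])/d[2]).round(4)
E
python3 - <<'E'
from h import *
for c in ('top','scene'):
    snap(c,c+'1')
    for q in ('tin_k_center','tin_m_center','coaster_left_top','coaster_right_top','tray_middle','talc_bottle','shaving_brush','shaving_mug','clippers','wax_pot'):
        print(c,q,[(np.round(d['at'],3).tolist(),round(d['score'],2),px(c,d['at'])) for d in viewer.recognise(q,c)[:4]])
s=get_state();print(s['time'],s['tcp_pos'],s['eef_rot'],s['wrist_force'],s['width'])
E
```

```text
top tin_k_center [([0.604, -0.295, 0.08], 0.78, [405, 214]), ([0.431, -0.136, 0.082], 0.61, [337, 290]), ([0.486, -0.255, 0.086], 0.6, [389, 265]), ([0.536, -0.148, 0.082], 0.58, [342, 244])]
top tin_m_center [([0.444, 0.187, 0.089], 0.73, [196, 284])]
top coaster_left_top [([0.431, 0.169, 0.006], 0.85, [209, 288])]
top coaster_right_top [([0.464, -0.259, 0.002], 0.97, [384, 274])]
top tray_middle [([0.593, 0.019, 0.004], 0.92, [270, 222])]
top talc_bottle [([0.76, -0.097, 0.098], 0.59, [319, 147])]
top shaving_brush [([0.767, 0.098, 0.093], 0.57, [236, 145])]
top shaving_mug [([0.72, 0.272, 0.029], 0.94, [167, 170]), ([0.763, 0.098, 0.092], 0.56, [236, 147])]
top clippers [([0.542, -0.425, 0.031], 0.73, [455, 242])]
top wax_pot [([0.707, -0.186, 0.035], 0.57, [354, 174])]
scene tin_k_center [([0.51, -0.256, 0.073], 0.81, [200, 152]), ([0.556, -0.144, 0.063], 0.75, [235, 175]), ([0.454, -0.135, 0.068], 0.69, [251, 148])]
scene tin_m_center [([0.468, 0.194, 0.071], 0.68, [374, 174])]
scene coaster_left_top [([0.461, 0.165, 0.006], 0.64, [360, 188]), ([0.792, -0.092, 0.084], 0.39, [221, 243]), ([0.741, 0.271, 0.052], 0.16, [388, 269])]
scene coaster_right_top [([0.501, -0.255, 0.008], 0.84, [205, 168])]
scene tray_middle [([0.589, 0.014, 0.01], 0.96, [292, 210]), ([0.504, -0.253, 0.006], 0.32, [205, 170])]
scene talc_bottle [([0.791, -0.092, 0.083], 0.69, [221, 243])]
scene shaving_brush [([0.783, 0.103, 0.072], 0.77, [308, 262])]
scene shaving_mug [([0.743, 0.269, 0.052], 0.9, [388, 270]), ([0.461, 0.166, 0.006], 0.36, [361, 188])]
scene clippers [([0.556, -0.42, 0.034], 0.7, [138, 163]), ([0.463, 0.166, 0.008], 0.48, [361, 188])]
scene wax_pot [([0.724, -0.187, 0.036], 0.64, [195, 226])]
1.1 [ 0.24455397 -0.49261027  0.25332612] [ 9.73580867e-01  2.28342496e-01 -1.62262631e-06 -9.40952962e-07] [ 0.22945512  0.20819536 -0.35337387] 0.08537804940554226
```

View pics/top1.png

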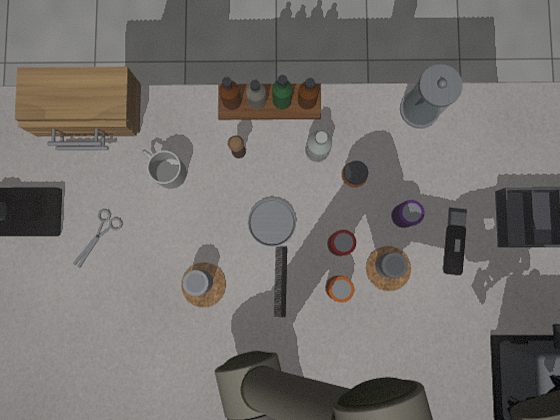

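View pics/scene1.png

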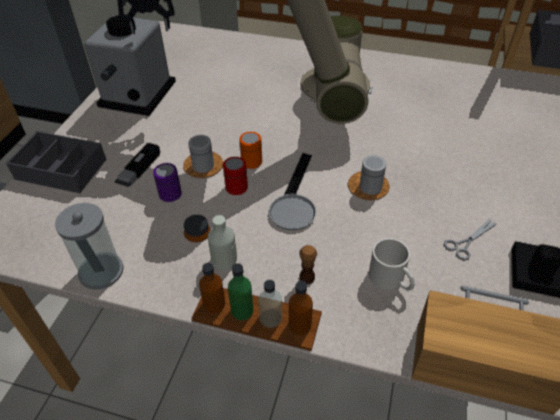

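Candidates in the top view: plain grey tins at (196,284) left and (392,265) right, each on cork. The look-alikes are orange (340,288), red (342,242) and purple (408,213), and I exclude those. Next is a close crop to check the choice.

Run:
```python
from h import *
a=cv2.imread('pics/top1.png');b=cv2.imread('pics/scene1.png')
def crop(i,u,v,r=28): return cv2.resize(i[v-r:v+r,u-r:u+r],(392,294+98),interpolation=cv2.INTER_CUBIC)
L=crop(a,200,284);R=crop(a,388,266)
cv2.imwrite('pics/c1.png',np.hstack([L,R]))
cs=[]
for n,(u0,v0) in {'L':(196,284),'R':(392,265)}.items():
    for du in (0,): print(n,ray('top',u0,v0,.089))
# coaster & tray: colour masks
hsv=cv2.cvtColor(a,cv2.COLOR_BGR2HSV)
for n,(u0,v0) in {'L':(204,285),'R':(388,268)}.items():
    m=np.zeros(a.shape[:2],np.uint8);m[v0-30:v0+30,u0-30:u0+30]=1
    mm=((hsv[...,1]>75)&(hsv[...,0]<25)&(m>0)).astype(np.uint8)
    p=cv2.findNonZero(mm);h=cv2.convexHull(p);(c,ax,an)=cv2.fitEllipse(h);print('coaster',n,c,ax,ray('top',*c,.005), len(p))
print('tray',ray('top',271.5,221,.01))
```

```text
L [0.4442 0.1875 0.089 ]
R [ 0.4867 -0.2609  0.089 ]
coaster L (203.25086975097656, 284.4103698730469) (43.701847076416016, 44.3600959777832) [0.4403 0.183  0.005 ] 880
coaster R (388.14239501953125, 268.1319274902344) (43.45686721801758, 44.704002380371094) [ 0.4792 -0.2693  0.005 ] 836
tray [0.5952 0.0155 0.01  ]
```

View pics/c1.png

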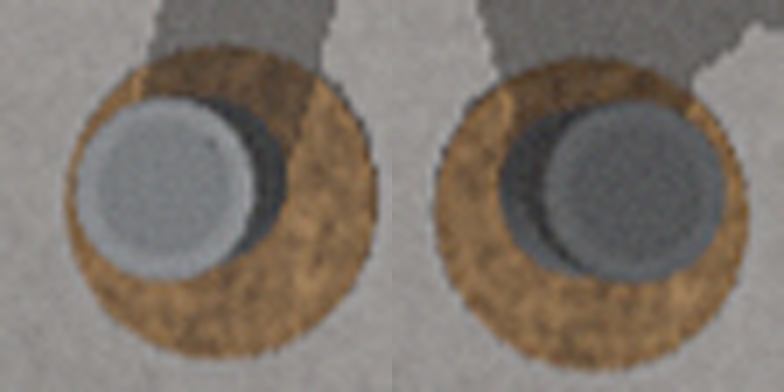

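The crop shows both choices are plain grey tins with cork visible around them: left top centre about (195.5,282.5), right about (394.5,265). That puts L≈(0.447,0.188) and R≈(0.486,-0.266). Now I move above the left tin.

Call:
play_rows([
  {"tx": 0.15, "ty": 0.5, "gripper": 85},
  {"tx": 0.28, "ty": 0.9, "gripper": 85},
  {"tx": 0.28, "ty": 0.9, "gripper": 85},
  {"tx": 0.28, "ty": 0.9, "gripper": 85},
  {"tx": 0.28, "ty": 0.9, "gripper": 85},
])

```text
invalid input at $.series[0]: expected keys tx, ty, tz, turn, gripper
```

Call:
play_rows([
  {"tx": 0.28, "ty": 0.9, "gripper": 85},
  {"tx": 0.28, "ty": 0.9, "gripper": 85},
  {"tx": 0.28, "ty": 0.9, "gripper": 85},
  {"tx": 0.28, "ty": 0.9, "gripper": 85},
  {"tx": 0.28, "ty": 0.9, "gripper": 85},
])

```text
invalid input at $.series[0]: expected keys tx, ty, tz, turn, gripper
```

Call:
play_rows([
  {"tx": 0.28, "ty": 0.9, "gripper": 85},
  {"tx": 0.28, "ty": 0.9, "gripper": 85},
  {"tx": 0.28, "ty": 0.9, "gripper": 85},
  {"tx": 0.28, "ty": 0.9, "gripper": 85},
  {"gripper": 85},
])

```text
invalid input at $.series[0]: expected keys tx, ty, tz, turn, gripper
```

Call:
play_rows([
  {"tx": 0.15, "ty": 0.5, "tz": 0, "turn": 0, "gripper": 85},
  {"tx": 0.28, "ty": 0.9, "tz": 0, "turn": 0, "gripper": 85},
  {"tx": 0.28, "ty": 0.9, "tz": 0, "turn": 0, "gripper": 85},
  {"tx": 0.28, "ty": 0.9, "tz": 0, "turn": 0, "gripper": 85},
  {"tx": 0.28, "ty": 0.9, "tz": 0, "turn": 0, "gripper": 85},
])

```text
time: 1.6
tcp_pos: [0.3082, -0.2859, 0.2534]
eef_rot: [0.974, 0.228, 0.0, 0.0]
wrist_force: [0.9, -0.3, 0.2]
width: 0.0849
```

Call:
play_rows([
  {"tx": 0.28, "ty": 0.9, "tz": 0, "turn": 0, "gripper": 85},
  {"tx": 0.28, "ty": 0.9, "tz": 0, "turn": 0, "gripper": 85},
  {"tx": 0.28, "ty": 0.9, "tz": 0, "turn": 0, "gripper": 85},
  {"tx": 0.28, "ty": 0.9, "tz": 0, "turn": 0, "gripper": 85},
  {"tx": 0.28, "ty": 0.9, "tz": 0, "turn": 0, "gripper": 85},
])

```text
time: 2.1
tcp_pos: [0.3782, -0.0608, 0.2536]
eef_rot: [0.974, 0.228, 0.0, 0.0]
wrist_force: [0.5, -0.8, -0.6]
width: 0.0849
```

Call:
play_rows([
  {"tx": 0.28, "ty": 0.9, "tz": 0, "turn": 0, "gripper": 85},
  {"tx": 0.28, "ty": 0.9, "tz": 0, "turn": 0, "gripper": 85},
  {"tx": 0.28, "ty": 0.9, "tz": 0, "turn": 0, "gripper": 85},
  {"tx": 0.28, "ty": 0.9, "tz": 0, "turn": 0, "gripper": 85},
  {"tx": 0, "ty": 0, "tz": 0, "turn": 0, "gripper": 85},
])

```text
time: 2.6
tcp_pos: [0.4345, 0.1217, 0.2532]
eef_rot: [0.973, 0.231, 0.0, -0.0]
wrist_force: [0.9, -0.4, 0.5]
width: 0.0851
```

Call:
play_rows([
  {"tx": 0.13, "ty": 0.7, "tz": 0, "turn": 0, "gripper": 85},
  {"tx": 0.12, "ty": 0.63, "tz": 0, "turn": 0, "gripper": 85},
  {"tx": 0, "ty": 0, "tz": -0.6, "turn": 0, "gripper": 85},
  {"tx": 0, "ty": 0, "tz": -0.6, "turn": 0, "gripper": 85},
  {"tx": 0, "ty": 0, "tz": 0, "turn": 0, "gripper": 85},
])

```text
time: 3.1
tcp_pos: [0.445, 0.1833, 0.1906]
eef_rot: [0.974, 0.228, -0.003, -0.0]
wrist_force: [-0.1, 0.0, 0.3]
width: 0.0851
```

Run:
```python
from h import *
s=get_state();print(s['tcp_pos'],s['wrist_force'])
a=snap('scene','s2');t=snap('top','t2')
cv2.imwrite('pics/c2.png',np.hstack([cv2.resize(a[70:220,290:440],(400,400)),cv2.resize(t[210:360,130:280],(400,400))])[...,::-1])
for p in ([.447,.188,.089],[.447,.188,.005]):print(px('scene',p))
```

```text
[0.4450002  0.18327131 0.1905583 ] [-0.10932571  0.01615192  0.28784466]
[374, 162]
[370, 186]
```

View pics/c2.png

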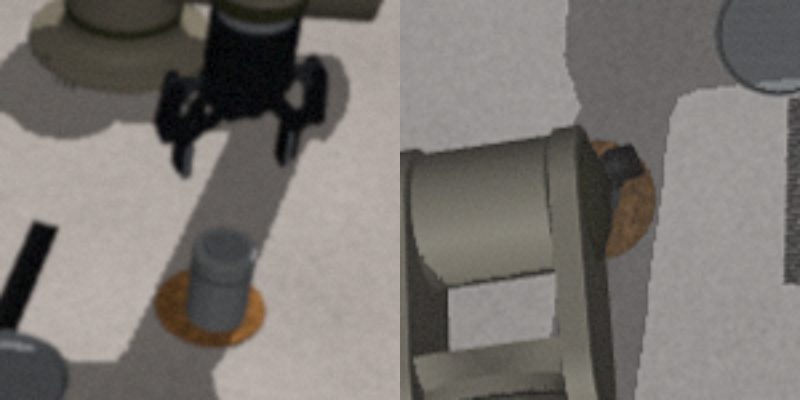

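The scene crop shows the tin top at about (374,162), which matches the projection of my estimate, and the open jaws are above it. Next I descend, correcting by a few mm.

Call:
play_rows([
  {"tx": 0.04, "ty": 0.09, "tz": -0.5, "turn": 0, "gripper": 85},
  {"tx": 0, "ty": 0, "tz": -0.6, "turn": 0, "gripper": 85},
  {"tx": 0, "ty": 0, "tz": -0.6, "turn": 0, "gripper": 85},
  {"tx": 0, "ty": 0, "tz": -0.5, "turn": 0, "gripper": 85},
  {"tx": 0, "ty": 0, "tz": -0.3, "turn": 0, "gripper": 85},
])

```text
time: 3.7
tcp_pos: [0.4494, 0.1881, 0.0684]
eef_rot: [0.974, 0.228, 0.001, 0.0]
wrist_force: [0.6, -0.7, 1.3]
width: 0.0852
```

Call:
play_rows([
  {"tx": 0, "ty": 0, "tz": -0.1, "turn": 0, "gripper": 85},
  {"tx": 0, "ty": 0, "tz": 0, "turn": 0, "gripper": 85},
  {"tx": 0, "ty": 0, "tz": 0, "turn": 0, "gripper": 85},
])

```text
time: 4.0
tcp_pos: [0.4495, 0.1884, 0.0646]
eef_rot: [0.974, 0.228, 0.001, 0.0]
wrist_force: [0.2, -0.0, 0.7]
width: 0.085
```

Call:
play_rows([
  {"tx": 0, "ty": 0, "tz": 0, "turn": 0, "gripper": 50},
  {"tx": 0, "ty": 0, "tz": 0, "turn": 0, "gripper": 50},
  {"tx": 0, "ty": 0, "tz": 0, "turn": 0, "gripper": 50},
  {"tx": 0, "ty": 0, "tz": 0, "turn": 0, "gripper": 50},
  {"tx": 0, "ty": 0, "tz": 0, "turn": 0, "gripper": 50},
])

```text
time: 4.5
tcp_pos: [0.4489, 0.1886, 0.0643]
eef_rot: [0.974, 0.228, 0.001, -0.0]
wrist_force: [-0.6, 0.8, 7.1]
width: 0.0581
```

Call:
play_rows([
  {"tx": 0, "ty": 0, "tz": 0, "turn": 0, "gripper": 50},
  {"tx": 0, "ty": 0, "tz": 0.1, "turn": 0, "gripper": 50},
  {"tx": 0, "ty": 0, "tz": 0.3, "turn": 0, "gripper": 50},
  {"tx": 0, "ty": 0, "tz": 0.4, "turn": 0, "gripper": 50},
  {"tx": 0, "ty": 0, "tz": 0.4, "turn": 0, "gripper": 50},
])

```text
time: 5.0
tcp_pos: [0.4482, 0.1883, 0.124]
eef_rot: [0.974, 0.228, -0.001, -0.0]
wrist_force: [0.6, 0.4, -3.5]
width: 0.0581
```

Call:
play_rows([
  {"tx": 0, "ty": 0, "tz": 0.3, "turn": 0, "gripper": 50},
  {"tx": 0, "ty": 0, "tz": 0.1, "turn": 0, "gripper": 50},
  {"tx": 0, "ty": 0, "tz": 0, "turn": 0, "gripper": 50},
  {"tx": 0, "ty": 0, "tz": 0, "turn": 0, "gripper": 50},
  {"tx": 0, "ty": 0, "tz": 0, "turn": 0, "gripper": 50},
])

```text
time: 5.5
tcp_pos: [0.4482, 0.1883, 0.1425]
eef_rot: [0.974, 0.228, -0.001, -0.0]
wrist_force: [-0.7, -0.1, -2.5]
width: 0.0577
```

```bash
cat > w.py <<'E'
from h import *
import sys
f=[]
for i in range(12):
    viewer.snapshot('scene'); s=get_state(); f.append(np.r_[s['wrist_force'],s['moment'],s['tau'][1:3]])
print(s['time'],s['tcp_pos'],s['width'],'\n',np.mean(f,0).round(3),'\n',np.std(f,0).round(3))
for q in ('tin_k_center','tin_m_center'): print([(np.round(d['at'],3).tolist(),round(d['score'],2)) for d in viewer.recognise(q,'scene')[:4]])
snap('scene',sys.argv[1])
E
python3 w.py s3
```

```text
6.1 [0.4485597  0.18837758 0.14331857] 0.05831665628350854 
 [-6.5000e-02 -6.8000e-02 -2.7530e+00 -1.0000e-03 -3.0000e-03  2.0000e-02
 -4.1870e+01 -1.9127e+01] 
 [0.373 0.405 0.582 0.034 0.033 0.027 0.064 0.02 ]
[([0.622, -0.301, 0.066], 0.89), ([0.507, -0.257, 0.07], 0.83), ([0.453, -0.138, 0.069], 0.68), ([0.556, -0.147, 0.064], 0.58)]
[([0.469, 0.195, 0.147], 0.81), ([0.572, 0.448, 0.005], 0.56)]
```

View pics/s3.png

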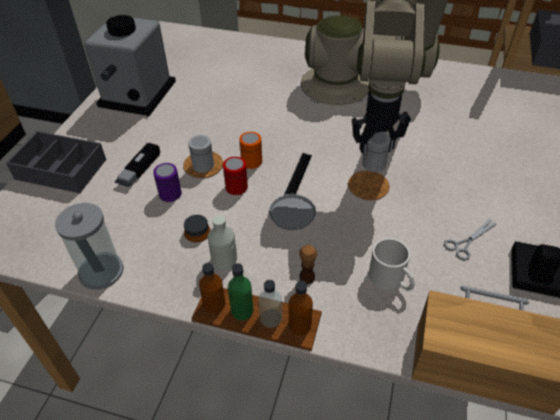

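The picture shows the left tin lifted clear of its coaster at (375,150), upright. Its weight reads about 2.75 N (≈0.28 kg). Setting it back down.

Call:
play_rows([
  {"tx": 0, "ty": 0, "tz": -0.3, "turn": 0, "gripper": 50},
  {"tx": 0, "ty": 0, "tz": -0.4, "turn": 0, "gripper": 50},
  {"tx": 0, "ty": 0, "tz": -0.4, "turn": 0, "gripper": 50},
  {"tx": 0, "ty": 0, "tz": -0.3, "turn": 0, "gripper": 50},
  {"tx": 0, "ty": 0, "tz": -0.1, "turn": 0, "gripper": 50},
])

```text
time: 6.75
tcp_pos: [0.448, 0.1883, 0.0671]
eef_rot: [0.974, 0.228, -0.001, -0.0]
wrist_force: [-0.5, 0.2, -2.5]
width: 0.0583
```

Call:
play_rows([
  {"tx": 0, "ty": 0, "tz": -0.06, "turn": 0, "gripper": 50},
  {"tx": 0, "ty": 0, "tz": 0, "turn": 0, "gripper": 50},
  {"tx": 0, "ty": 0, "tz": 0, "turn": 0, "gripper": 50},
])

```text
time: 7.05
tcp_pos: [0.4489, 0.1885, 0.066]
eef_rot: [0.974, 0.228, 0.001, 0.0]
wrist_force: [0.0, 0.2, -2.3]
width: 0.0584
```

Call:
play_rows([
  {"tx": 0, "ty": 0, "tz": -0.03, "turn": 0, "gripper": 50},
  {"tx": 0, "ty": 0, "tz": 0, "turn": 0, "gripper": 50},
  {"tx": 0, "ty": 0, "tz": 0, "turn": 0, "gripper": 50},
])

```text
time: 7.35
tcp_pos: [0.449, 0.1885, 0.0643]
eef_rot: [0.974, 0.228, 0.001, 0.0]
wrist_force: [-0.5, 0.7, 2.2]
width: 0.0575
```

Contact (+2 N). I release and rise.

Call:
play_rows([
  {"tx": 0, "ty": 0, "tz": 0, "turn": 0, "gripper": 85},
  {"tx": 0, "ty": 0, "tz": 0, "turn": 0, "gripper": 85},
  {"tx": 0, "ty": 0, "tz": 0, "turn": 0, "gripper": 85},
  {"tx": 0, "ty": 0, "tz": 0, "turn": 0, "gripper": 85},
  {"tx": 0, "ty": 0, "tz": 0, "turn": 0, "gripper": 85},
])

```text
time: 7.85
tcp_pos: [0.4485, 0.1884, 0.0638]
eef_rot: [0.974, 0.228, -0.0, -0.0]
wrist_force: [-0.5, 0.4, -0.6]
width: 0.0852
```

Call:
play_rows([
  {"tx": 0, "ty": 0, "tz": 0.3, "turn": 0, "gripper": 85},
  {"tx": 0, "ty": 0, "tz": 0.6, "turn": 0, "gripper": 85},
  {"tx": 0, "ty": 0, "tz": 0.8, "turn": 0, "gripper": 85},
  {"tx": 0, "ty": 0, "tz": 0.8, "turn": 0, "gripper": 85},
  {"tx": 0, "ty": 0, "tz": 0.8, "turn": 0, "gripper": 85},
])

```text
time: 8.35
tcp_pos: [0.4482, 0.1883, 0.2305]
eef_rot: [0.974, 0.228, -0.0, -0.0]
wrist_force: [0.5, -0.0, 0.9]
width: 0.0848
```

Call:
play_rows([
  {"tx": 0, "ty": 0, "tz": 0.4, "turn": 0, "gripper": 85},
  {"tx": 0, "ty": -0.6, "tz": 0, "turn": 0, "gripper": 85},
  {"tx": 0.08, "ty": -0.9, "tz": 0, "turn": 0, "gripper": 85},
  {"tx": 0.08, "ty": -0.9, "tz": 0, "turn": 0, "gripper": 85},
  {"tx": 0.08, "ty": -0.9, "tz": 0, "turn": 0, "gripper": 85},
])

```text
time: 8.85
tcp_pos: [0.4603, 0.0219, 0.2489]
eef_rot: [0.974, 0.229, 0.0, 0.0]
wrist_force: [-0.4, 0.8, -0.0]
width: 0.0849
```

Call:
play_rows([
  {"tx": 0.08, "ty": -0.9, "tz": 0, "turn": 0, "gripper": 85},
  {"tx": 0.08, "ty": -0.9, "tz": 0, "turn": 0, "gripper": 85},
  {"tx": 0.08, "ty": -0.9, "tz": 0, "turn": 0, "gripper": 85},
  {"tx": 0.08, "ty": -0.9, "tz": 0, "turn": 0, "gripper": 85},
  {"tx": 0.08, "ty": -0.9, "tz": 0, "turn": 0, "gripper": 85},
])

```text
time: 9.35
tcp_pos: [0.4803, -0.2035, 0.2488]
eef_rot: [0.974, 0.228, -0.0, -0.0]
wrist_force: [0.7, -0.5, -0.4]
width: 0.0848
```

Call:
play_rows([
  {"tx": 0, "ty": -0.6, "tz": 0, "turn": 0, "gripper": 85},
  {"tx": 0, "ty": 0, "tz": 0, "turn": 0, "gripper": 85},
  {"tx": 0, "ty": 0, "tz": 0, "turn": 0, "gripper": 85},
])

```text
time: 9.65
tcp_pos: [0.4803, -0.2316, 0.2485]
eef_rot: [0.974, 0.228, -0.0, -0.0]
wrist_force: [0.3, -0.2, 0.5]
width: 0.085
```

```bash
python3 w.py s4; python3 -c "
from h import *
for p in ([.486,-.266,.089],[.449,.1885,.089]):print(px('scene',p))
a=cv2.imread('pics/s4.png');cv2.imwrite('pics/c4.png',np.hstack([cv2.resize(a[90:210,150:270],(400,400)),cv2.resize(a[110:230,310:430],(400,400))]))"
```

```text
10.25 [ 0.48057603 -0.23150827  0.24884747] 0.0848834049488704 
 [-1.8100e-01 -2.9000e-01 -1.5000e-01  6.0000e-03  2.0000e-03 -0.0000e+00
 -4.2966e+01 -2.2879e+01] 
 [0.434 0.61  0.5   0.029 0.024 0.038 0.289 0.064]
[([0.556, -0.145, 0.064], 0.83), ([0.455, -0.135, 0.068], 0.82), ([0.622, -0.305, 0.065], 0.67), ([0.509, -0.254, 0.071], 0.58)]
[([0.47, 0.193, 0.071], 0.63)]
[200, 141]
[374, 163]
```

View pics/c4.png

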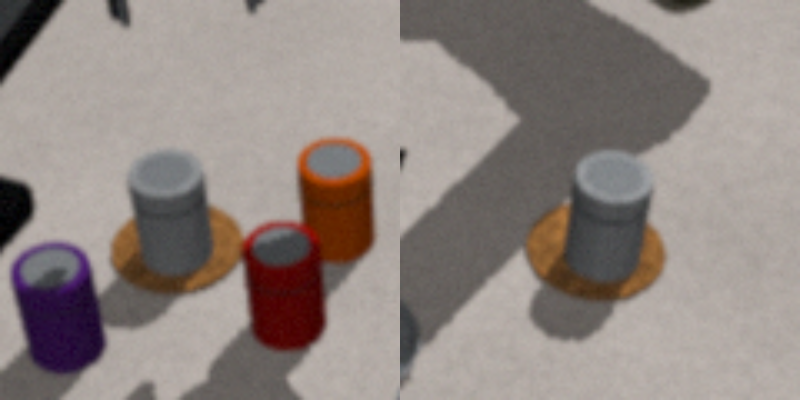

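Left tin is back upright on its coaster, top at (374,163). Right tin top is at (200,142.5), close to the predicted (200,141), so I use x=0.488. Descending on the right tin.

Call:
play_rows([
  {"tx": 0.15, "ty": -0.67, "tz": 0, "turn": 0, "gripper": 85},
  {"tx": 0, "ty": 0, "tz": -0.6, "turn": 0, "gripper": 85},
  {"tx": 0, "ty": 0, "tz": -0.6, "turn": 0, "gripper": 85},
  {"tx": 0, "ty": 0, "tz": -0.4, "turn": 0, "gripper": 85},
  {"tx": 0, "ty": 0, "tz": 0, "turn": 0, "gripper": 85},
])

```text
time: 10.9
tcp_pos: [0.4871, -0.2645, 0.1664]
eef_rot: [0.974, 0.228, -0.002, -0.002]
wrist_force: [0.2, 0.1, 0.5]
width: 0.0851
```

Call:
play_rows([
  {"tx": 0, "ty": 0, "tz": -0.5, "turn": 0, "gripper": 85},
  {"tx": 0, "ty": 0, "tz": -0.5, "turn": 0, "gripper": 85},
  {"tx": 0, "ty": 0, "tz": -0.5, "turn": 0, "gripper": 85},
  {"tx": 0, "ty": 0, "tz": -0.4, "turn": 0, "gripper": 85},
  {"tx": 0, "ty": 0, "tz": -0.1, "turn": 0, "gripper": 85},
])

```text
time: 11.4
tcp_pos: [0.4879, -0.265, 0.0681]
eef_rot: [0.974, 0.228, -0.0, -0.001]
wrist_force: [0.3, -0.1, 0.9]
width: 0.085
```

Call:
play_rows([
  {"tx": 0, "ty": 0, "tz": 0, "turn": 0, "gripper": 85},
  {"tx": 0, "ty": 0, "tz": 0, "turn": 0, "gripper": 85},
  {"tx": 0, "ty": 0, "tz": 0, "turn": 0, "gripper": 85},
])

```text
time: 11.7
tcp_pos: [0.4886, -0.2655, 0.0702]
eef_rot: [0.974, 0.228, 0.001, 0.001]
wrist_force: [-0.1, -0.9, 0.1]
width: 0.085
```

Call:
play_rows([
  {"tx": 0, "ty": 0, "tz": 0, "turn": 0, "gripper": 50},
  {"tx": 0, "ty": 0, "tz": 0, "turn": 0, "gripper": 50},
  {"tx": 0, "ty": 0, "tz": 0, "turn": 0, "gripper": 50},
  {"tx": 0, "ty": 0, "tz": 0, "turn": 0, "gripper": 50},
  {"tx": 0, "ty": 0, "tz": 0, "turn": 0, "gripper": 50},
])

```text
time: 12.2
tcp_pos: [0.4884, -0.2654, 0.0696]
eef_rot: [0.974, 0.228, 0.0, 0.001]
wrist_force: [-0.8, -0.8, 5.0]
width: 0.0586
```

Grip at z≈0.070 is fine. Lifting 80 mm and weighing.

Call:
play_rows([
  {"tx": 0, "ty": 0, "tz": 0, "turn": 0, "gripper": 50},
  {"tx": 0, "ty": 0, "tz": 0.1, "turn": 0, "gripper": 50},
  {"tx": 0, "ty": 0, "tz": 0.3, "turn": 0, "gripper": 50},
  {"tx": 0, "ty": 0, "tz": 0.4, "turn": 0, "gripper": 50},
  {"tx": 0, "ty": 0, "tz": 0.4, "turn": 0, "gripper": 50},
])

```text
time: 12.7
tcp_pos: [0.4878, -0.2649, 0.1295]
eef_rot: [0.974, 0.228, -0.0, -0.0]
wrist_force: [0.9, 0.2, -0.5]
width: 0.0586
```

Call:
play_rows([
  {"tx": 0, "ty": 0, "tz": 0.3, "turn": 0, "gripper": 50},
  {"tx": 0, "ty": 0, "tz": 0.1, "turn": 0, "gripper": 50},
  {"tx": 0, "ty": 0, "tz": 0, "turn": 0, "gripper": 50},
  {"tx": 0, "ty": 0, "tz": 0, "turn": 0, "gripper": 50},
  {"tx": 0, "ty": 0, "tz": 0, "turn": 0, "gripper": 50},
])

```text
time: 13.2
tcp_pos: [0.4878, -0.2649, 0.1479]
eef_rot: [0.974, 0.228, -0.001, -0.001]
wrist_force: [-0.3, -0.7, -0.6]
width: 0.0585
```

```bash
python3 w.py s5
```

```text
13.8 [ 0.48805501 -0.26511936  0.14883016] 0.058282435791668016 
 [-1.1500e-01  7.5000e-02 -1.3360e+00 -1.0000e-03 -8.0000e-03  0.0000e+00
 -4.7912e+01 -2.0299e+01] 
 [0.471 0.169 0.589 0.03  0.021 0.024 0.065 0.019]
[([0.452, -0.138, 0.07], 0.97), ([0.555, -0.144, 0.063], 0.87), ([0.623, -0.303, 0.065], 0.77), ([0.507, -0.255, 0.148], 0.74)]
[([0.469, 0.192, 0.075], 0.74), ([0.742, 0.268, 0.05], 0.16)]
```

Right reads 1.34 N against 2.75 N left (±0.2), so the left tin is heavier. Setting the right one back.

Call:
play_rows([
  {"tx": 0, "ty": 0, "tz": -0.3, "turn": 0, "gripper": 50},
  {"tx": 0, "ty": 0, "tz": -0.4, "turn": 0, "gripper": 50},
  {"tx": 0, "ty": 0, "tz": -0.4, "turn": 0, "gripper": 50},
  {"tx": 0, "ty": 0, "tz": -0.3, "turn": 0, "gripper": 50},
  {"tx": 0, "ty": 0, "tz": -0.12, "turn": 0, "gripper": 50},
])

```text
time: 14.45
tcp_pos: [0.4877, -0.2648, 0.0715]
eef_rot: [0.974, 0.228, -0.001, -0.001]
wrist_force: [-0.7, -0.0, -1.4]
width: 0.0584
```

Call:
play_rows([
  {"tx": 0, "ty": 0, "tz": -0.04, "turn": 0, "gripper": 50},
  {"tx": 0, "ty": 0, "tz": -0.02, "turn": 0, "gripper": 50},
  {"tx": 0, "ty": 0, "tz": 0, "turn": 0, "gripper": 50},
  {"tx": 0, "ty": 0, "tz": 0, "turn": 0, "gripper": 50},
])

```text
time: 14.85
tcp_pos: [0.4883, -0.2653, 0.0704]
eef_rot: [0.974, 0.228, 0.0, 0.0]
wrist_force: [-1.2, 0.1, -1.3]
width: 0.0583
```

Call:
play_rows([
  {"tx": 0, "ty": 0, "tz": -0.03, "turn": 0, "gripper": 50},
  {"tx": 0, "ty": 0, "tz": 0, "turn": 0, "gripper": 50},
  {"tx": 0, "ty": 0, "tz": 0, "turn": 0, "gripper": 50},
])

```text
time: 15.15
tcp_pos: [0.4884, -0.2654, 0.0696]
eef_rot: [0.974, 0.228, 0.001, 0.001]
wrist_force: [-0.4, 0.5, 8.3]
width: 0.0585
```

Contact at 8 N. Release, rise and go back over the left tin.

Call:
play_rows([
  {"tx": 0, "ty": 0, "tz": 0, "turn": 0, "gripper": 85},
  {"tx": 0, "ty": 0, "tz": 0, "turn": 0, "gripper": 85},
  {"tx": 0, "ty": 0, "tz": 0, "turn": 0, "gripper": 85},
  {"tx": 0, "ty": 0, "tz": 0, "turn": 0, "gripper": 85},
  {"tx": 0, "ty": 0, "tz": 0, "turn": 0, "gripper": 85},
])

```text
time: 15.65
tcp_pos: [0.488, -0.2651, 0.0682]
eef_rot: [0.974, 0.228, -0.0, -0.0]
wrist_force: [-1.0, -0.1, -0.0]
width: 0.085
```

Call:
play_rows([
  {"tx": 0, "ty": 0, "tz": 0.3, "turn": 0, "gripper": 85},
  {"tx": 0, "ty": 0, "tz": 0.6, "turn": 0, "gripper": 85},
  {"tx": 0, "ty": 0, "tz": 0.8, "turn": 0, "gripper": 85},
  {"tx": 0, "ty": 0, "tz": 0.8, "turn": 0, "gripper": 85},
  {"tx": 0, "ty": 0, "tz": 0.8, "turn": 0, "gripper": 85},
])

```text
time: 16.15
tcp_pos: [0.4878, -0.2649, 0.2349]
eef_rot: [0.974, 0.228, -0.0, -0.0]
wrist_force: [0.8, -0.9, -0.0]
width: 0.0851
```

Call:
play_rows([
  {"tx": 0, "ty": 0, "tz": 0.3, "turn": 0, "gripper": 85},
  {"tx": 0, "ty": 0.7, "tz": 0, "turn": 0, "gripper": 85},
  {"tx": -0.1, "ty": 0.9, "tz": 0, "turn": 0, "gripper": 85},
  {"tx": -0.1, "ty": 0.9, "tz": 0, "turn": 0, "gripper": 85},
  {"tx": -0.1, "ty": 0.9, "tz": 0, "turn": 0, "gripper": 85},
])

```text
time: 16.65
tcp_pos: [0.4725, -0.0936, 0.2483]
eef_rot: [0.974, 0.228, 0.0, -0.0]
wrist_force: [1.2, -0.6, -0.5]
width: 0.0852
```

Call:
play_rows([
  {"tx": -0.1, "ty": 0.9, "tz": 0, "turn": 0, "gripper": 85},
  {"tx": -0.1, "ty": 0.9, "tz": 0, "turn": 0, "gripper": 85},
  {"tx": -0.1, "ty": 0.9, "tz": 0, "turn": 0, "gripper": 85},
  {"tx": -0.1, "ty": 0.9, "tz": 0, "turn": 0, "gripper": 85},
  {"tx": -0.1, "ty": 0.8, "tz": 0, "turn": 0, "gripper": 85},
])

```text
time: 17.15
tcp_pos: [0.4474, 0.1268, 0.2485]
eef_rot: [0.974, 0.229, 0.0, -0.0]
wrist_force: [-0.5, 0.2, -0.7]
width: 0.0853
```

Call:
play_rows([
  {"tx": 0, "ty": 0.4, "tz": 0, "turn": 0, "gripper": 85},
  {"tx": 0, "ty": 0, "tz": 0, "turn": 0, "gripper": 85},
  {"tx": 0, "ty": 0, "tz": 0, "turn": 0, "gripper": 85},
])

```text
time: 17.45
tcp_pos: [0.448, 0.1447, 0.2482]
eef_rot: [0.973, 0.229, -0.0, 0.0]
wrist_force: [0.5, -1.0, -0.6]
width: 0.0848
```

Run:
```python
from h import *
a=snap('scene','s6');t=snap('top','t6')
cv2.imwrite('pics/c6.png',np.hstack([cv2.resize(a[90:210,150:270],(400,400)),cv2.resize(t[200:320,320:440],(400,400))])[...,::-1])
print(px('scene',[.488,-.265,.089]),px('top',[.488,-.265,.089]))
```

```text
[200, 142] [394, 264]
```

View pics/c6.png

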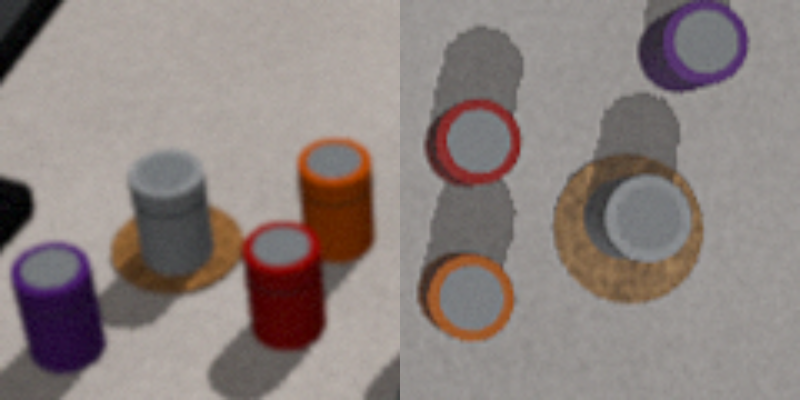

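The right tin is upright on its coaster, top at (200,142) in scene and (394,265) in top. Now the left tin: target (0.4485,0.1884), dy +0.0437, then down to about 0.065.

Call:
play_rows([
  {"tx": 0, "ty": 0.5, "tz": 0, "turn": 0, "gripper": 85},
  {"tx": 0, "ty": 0.38, "tz": 0, "turn": 0, "gripper": 85},
  {"tx": 0, "ty": 0, "tz": -0.6, "turn": 0, "gripper": 85},
  {"tx": 0, "ty": 0, "tz": -0.6, "turn": 0, "gripper": 85},
  {"tx": 0, "ty": 0, "tz": -0.4, "turn": 0, "gripper": 85},
])

```text
time: 18.05
tcp_pos: [0.4478, 0.1878, 0.1666]
eef_rot: [0.974, 0.228, -0.001, -0.0]
wrist_force: [-0.4, 0.2, -0.2]
width: 0.0848
```

Call:
play_rows([
  {"tx": 0, "ty": 0, "tz": 0, "turn": 0, "gripper": 85},
  {"tx": 0, "ty": 0, "tz": 0, "turn": 0, "gripper": 85},
])

```text
time: 18.25
tcp_pos: [0.4486, 0.1882, 0.1689]
eef_rot: [0.974, 0.228, 0.0, 0.0]
wrist_force: [0.5, -0.6, 0.7]
width: 0.0848
```

Call:
play_rows([
  {"tx": 0, "ty": 0, "tz": -0.5, "turn": 0, "gripper": 85},
  {"tx": 0, "ty": 0, "tz": -0.5, "turn": 0, "gripper": 85},
  {"tx": 0, "ty": 0, "tz": -0.5, "turn": 0, "gripper": 85},
  {"tx": 0, "ty": 0, "tz": -0.4, "turn": 0, "gripper": 85},
  {"tx": 0, "ty": 0, "tz": -0.18, "turn": 0, "gripper": 85},
])

```text
time: 18.75
tcp_pos: [0.4485, 0.1886, 0.0641]
eef_rot: [0.974, 0.228, 0.0, 0.0]
wrist_force: [0.4, 0.4, 0.1]
width: 0.0849
```

Call:
play_rows([
  {"tx": 0, "ty": 0, "tz": 0, "turn": 0, "gripper": 85},
  {"tx": 0, "ty": 0, "tz": 0, "turn": 0, "gripper": 85},
  {"tx": 0, "ty": 0, "tz": 0, "turn": 0, "gripper": 85},
])

```text
time: 19.05
tcp_pos: [0.4487, 0.1889, 0.0655]
eef_rot: [0.974, 0.228, 0.001, 0.0]
wrist_force: [1.2, -0.8, -0.1]
width: 0.0849
```

Call:
play_rows([
  {"tx": 0, "ty": 0, "tz": 0, "turn": 0, "gripper": 50},
  {"tx": 0, "ty": 0, "tz": 0, "turn": 0, "gripper": 50},
  {"tx": 0, "ty": 0, "tz": 0, "turn": 0, "gripper": 50},
  {"tx": 0, "ty": 0, "tz": 0, "turn": 0, "gripper": 50},
  {"tx": 0, "ty": 0, "tz": 0, "turn": 0, "gripper": 50},
])

```text
time: 19.55
tcp_pos: [0.4484, 0.1888, 0.0651]
eef_rot: [0.974, 0.228, 0.001, 0.0]
wrist_force: [-0.0, -0.8, 7.1]
width: 0.0578
```

Call:
play_rows([
  {"tx": 0, "ty": 0, "tz": 0.1, "turn": 0, "gripper": 50},
  {"tx": 0, "ty": 0, "tz": 0.3, "turn": 0, "gripper": 50},
  {"tx": 0, "ty": 0, "tz": 0.5, "turn": 0, "gripper": 50},
  {"tx": 0, "ty": 0, "tz": 0.5, "turn": 0, "gripper": 50},
  {"tx": 0, "ty": 0, "tz": 0.4, "turn": 0, "gripper": 50},
])

```text
time: 20.05
tcp_pos: [0.4479, 0.1889, 0.1557]
eef_rot: [0.974, 0.228, 0.0, -0.0]
wrist_force: [0.3, 0.8, -3.6]
width: 0.0581
```

Call:
play_rows([
  {"tx": 0, "ty": 0, "tz": 0.2, "turn": 0, "gripper": 50},
  {"tx": 0, "ty": 0, "tz": 0, "turn": 0, "gripper": 50},
  {"tx": 0, "ty": 0, "tz": 0, "turn": 0, "gripper": 50},
])

```text
time: 20.35
tcp_pos: [0.4476, 0.1888, 0.1635]
eef_rot: [0.974, 0.228, -0.001, -0.0]
wrist_force: [-0.3, -0.4, -3.7]
width: 0.0578
```

Call:
play_rows([
  {"tx": 0.25, "ty": -0.3, "tz": 0, "turn": 0, "gripper": 50},
  {"tx": 0.4, "ty": -0.47, "tz": 0, "turn": 0, "gripper": 50},
  {"tx": 0.47, "ty": -0.55, "tz": 0, "turn": 0, "gripper": 50},
  {"tx": 0.47, "ty": -0.55, "tz": 0, "turn": 0, "gripper": 50},
  {"tx": 0.47, "ty": -0.55, "tz": 0, "turn": 0, "gripper": 50},
])

```text
time: 20.85
tcp_pos: [0.5514, 0.0667, 0.1628]
eef_rot: [0.974, 0.228, -0.001, -0.0]
wrist_force: [-0.4, 0.6, -2.9]
width: 0.0579
```

Call:
play_rows([
  {"tx": 0.47, "ty": -0.55, "tz": 0, "turn": 0, "gripper": 50},
  {"tx": 0.28, "ty": -0.34, "tz": 0, "turn": 0, "gripper": 50},
  {"tx": 0.1, "ty": -0.13, "tz": 0, "turn": 0, "gripper": 50},
  {"tx": 0, "ty": 0, "tz": 0, "turn": 0, "gripper": 50},
  {"tx": 0, "ty": 0, "tz": 0, "turn": 0, "gripper": 50},
])

```text
time: 21.35
tcp_pos: [0.5927, 0.0178, 0.1637]
eef_rot: [0.974, 0.229, -0.001, -0.001]
wrist_force: [0.3, 0.2, -2.7]
width: 0.0578
```

```bash
python3 w.py s7; python3 -c "
from h import *
for p in ([.593,.017,.004],[.593,.017,.104],[.593,.017,.188]):print(px('scene',p))
a=cv2.imread('pics/s7.png');cv2.imwrite('pics/c7.png',np.hstack([cv2.resize(a[100:250,210:360],(400,400),interpolation=2),cv2.resize(a[90:240,140:290],(400,400))]))"
```

```text
21.95 [0.59353949 0.01693539 0.1643615 ] 0.05818487473892031 
 [ 6.3000e-02  3.2000e-01 -3.0360e+00  1.7000e-02 -1.5000e-02  1.0000e-02
 -5.2327e+01 -2.2111e+01] 
 [0.611 0.327 0.473 0.032 0.031 0.031 0.226 0.033]
[([0.624, -0.303, 0.066], 0.97), ([0.455, -0.134, 0.068], 0.92), ([0.509, -0.254, 0.074], 0.73), ([0.554, -0.146, 0.063], 0.64)]
[([0.613, 0.028, 0.169], 0.77)]
[293, 213]
[293, 185]
[293, 158]
```

View pics/c7.png

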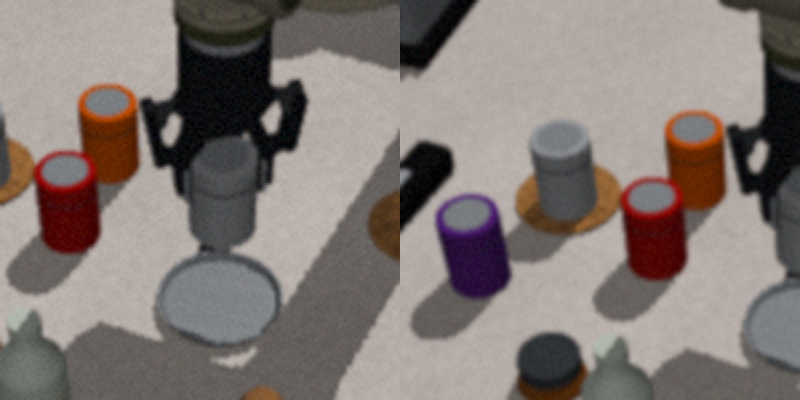

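The tin is held upright over the tray. The tray centre shows at about (292,212) against a predicted (293,213), so it is centred to about 3 mm. The light tin is on its coaster. Handing in.

```bash
python3 -c "
from h import *
s=get_state();print(s['time'],s['tcp_pos'],np.abs(s['joint_vel']).max());print(job_done())"
```

```text
22.1 [0.59354825 0.01685678 0.16431474] 0.0014392997763971785
the job is handed in; nothing more can be done
None
```

The left canister is the heavier one. I handed the job in at 22.1 s, with that canister held still and upright over the middle of the tray.

- **Weighing:** I lifted each canister about 8 cm, left first, and set it back on its coaster. The left pulled about 2.75 N (roughly 0.28 kg) and the right about 1.34 N (roughly 0.14 kg), each good to about 0.2 N. After the final lift, the left one read about 3.0 N.
- **Final hold:** From the gripper height, the canister's underside is about 10 cm above the tray floor. The arm was nearly still, with joint speeds below 0.0015 rad/s.
- **Last picture:** The lighter canister stands upright on the right coaster. I saw nothing disturbed in the pictures, but I did not measure the other items' positions again at the end.
- **Small disagreement:** The tray's centre in the picture is about 1 pixel (2–3 mm) from where I estimated it. I left this uncorrected.

No check failed.

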